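# Clamp the flow cell in the microscope stage insert

### The job

Clamp the flow cell into the microscope stage insert: push the blue forked clamp strap round with a finger until it stops against its pin, over the flow cell, and then push the red cam lever all the way down. Only push: leave the flow cell lying in its nest, and the two bottles and the slide box standing where they are.

Things in the scene. Friction and masses are not known exactly. Their poses are not given: they have to be found in the camera images.
- holder: the aluminium stage insert (160 x 110 mm plate, top face 35 mm above the table) on a black stand with a 180 x 130 mm foot, fixed to the table. Origin: centre of the foot's underside, on the table; z up. In its frame the strap's pivot is at x = -50 mm, y = 0, the nest with the flow cell is centred at x = +15 mm, y = 0, and a steel stop pin (8 mm thick, top at z = 60 mm) stands at x = -20, y = -15.5 mm.
- strap (a joint): angle of the clamp strap about its upright pivot, rad: 0 = fully over the flow cell, against the stop pin, the strap pointing along the holder's +x; it grows as the strap is swung away towards the holder's +y side (counter-clockwise from above), to 1.65 at most. It stays where it is left; about 3 N at the toe moves it.
- strap_pivot (a point): point on the strap's upright pivot axis, at the underside of the strap (50.5 mm above the table).
- strap_toe (a point): centre of the strap's fork, 65 mm from the pivot axis, 6 mm below the strap's top. Its x axis points along the strap away from the pivot, z up. Two sprung rubber feet, 9 mm thick, hang 8 mm below the tines here and pass 1.5 mm above the flow cell while the lever is fully raised.
- strap_bar: the blue-anodised strap: underside 50.5 mm, top 62.5 mm above the table (4 mm lower when clamped); it reaches 83 mm from the pivot axis. From 39 to 83 mm it is a fork 40 mm wide over its flat outer flanks (two 10 mm tines), nearer the pivot 22 mm wide. Origin on the pivot axis at the underside; x along the strap. The cam lever sits on it and swings round with it.
- lever (a joint): angle of the cam lever, rad: 0 = raised, 65 degrees above level; 1.134 = all the way down, lying level. The lever points away from the strap's fork (along the strap's -x) and turns about a level axis across the strap. It stays where it is left; about 4 to 5 N at its red pad moves it. Turning it down draws the strap down 4 mm and presses the feet on the flow cell.
- lever_axis (a point): middle of the lever's level axis, directly above the strap's pivot, 75 mm above the table, in a steel yoke 24 mm wide that rises to 85 mm.
- lever_pad (a point): centre of the face of the lever's red pad that is pushed (the upper face; it faces the fork side while the lever is raised), 70 mm from the lever axis. The pad is 40 mm long, 24 mm wide and 10 mm thick and ends 90 mm from the axis, 157 mm above the table with the lever fully raised.
- flow_cell: the flow cell, a loose pale plastic block 32 (x) x 75 (y) x 10 mm with a dark window, lying 4 mm deep in the insert's nest with 1.5 mm play; its top is 41 mm above the table. Origin: centre of its underside.
- flow_cell_center (a point): centre of the flow cell, half-way up.
- amber_bottle_center (a point): centre of a loose amber glass bottle with white cap, 42 mm in diameter, 75 mm tall, standing on the table.
- dropper_bottle_center (a point): centre of a loose white dropper bottle with red nozzle, 50 mm in diameter, 125 mm tall, standing on the table.
- slide_box_center (a point): centre of a loose green slide box, 56 x 91 x 36 mm, lying on the table.

How it is judged:
By the outcome, as a careful person would: the job done as asked, in the order asked, and still so for the second after the job is handed in, with the robot touching nothing.
It also fails if it takes over 51 s, if anything falls off the work surface, if the arm or the gripper's body presses on something with over 40 N, if the wrist force passes 120 N, or if a joint passes its speed limit or range.

### The arm

A 6-joint arm with a two-finger parallel gripper is mounted at the origin on the work surface. World frame = base frame: x ahead of the robot, y to its left, z up, the work surface at z = 0. Lengths are in m, angles in rad, forces in N, time in s.
With the tool pointing down it reaches from about 0.3 to 0.775 m from the base axis. Payload 14.6 kg.
Tool frame: the origin (TCP) lies at the very end of the fingers, on their centre line; the grasp point (between the pads) lies 19 mm behind it; z points along the fingers, y is the line along which they close (so a half turn about z gives the same grasp; the last joint's range is limited). The gripper opens to 94 mm and grips with 3 to 60 N. Pads are 16 mm wide; open, the fingers measure 119 mm over their backs; the gripper's body (75 mm by 177 mm) begins 78 mm behind the grasp point.
Start: joints at [-1.172, 0.3, 1.521, -0, 1.321, -0.067], TCP at [0.247, -0.491, 0.205] pointing down, gripper open.
Joint ranges: [-3.03, 3.03], [-0.79, 2.21], [0.23, 2.52], [-1.04, 4.18], [0, 3.07], [-2.55, 2.55]. Speed limits (rad/s): [2.22, 2.22, 2.57, 3.14, 3.14, 3.14].

### API

Orientations are given as [roll, pitch, yaw] about the fixed x, y, z axes, in that order (R = Rz(yaw) Ry(pitch) Rx(roll)).
In Python, from station import ctrl gives the robot as it stands.
- The arm moves only by the tool move_arm, never from a script. Its argument "increments" is a list of rows, each a list of 7 numbers: the opening, from 0 (shut) to 1 (fully open), then the shift along the tool's x, y, z in units of 50 mm (1.0 is 50 mm), then the turn, a rotation vector about the tool's x, y, z in rad. In form: [[claw, tx, ty, tz, rx, ry, rz], ...]. A call has 1 to 20 rows; each row shifts and turns the commanded pose from where the row before left it, along the tool's axes as they then stand; what a row does not reach is not made up. A row lasts 1/10 s, in which the tool goes at most 50 mm and 8.59 degrees, less where a joint would pass 70% of its speed; a pose out of reach is approached as far as the arm can. A call is refused whole if a number of a shift passes 1 or a number of a turn 0.15, either way. A call with a gripper value outside its range is refused whole. The fingers move at their own pace and stop on an object; "force" is the grip in N (left out, the last holds). Time passes only in rows, so rows that do not move let the fingers close. It gives the time, the measured TCP pose, the force, the opening and the grip force at its end, in the units of the state.
- ctrl.get_obs(): the state, without advancing time (a new reading comes with each control period).
- ctrl.camera(name): name is "scene" or "top" or "wrist"; returns a dict with "color" (480x640x3 uint8, blue, green, red), "K" (3x3 intrinsics, pixels), "pose" (4x4, takes a point from camera to world coordinates); the wrist camera has in their place "tool_from_camera" (4x4, takes a point from camera to tool coordinates, whose origin is the TCP and whose axes are the flange's). Camera axes: x right, y down, z forward; pixel columns grow to the right and rows downward; lengths in m; the calibration is good to about 2 mm. A picture is of the moment at which its call begins: read the wrist's pose just before it. There is no depth.
- ctrl.hand_in(): hands the job in; it is judged then, once.
Trained networks look in a picture, given as the dict that the camera call returned (one of the last four; its "shot" number tells which), for a name from the list of things; names that differ only in an ending like _2 or _b are one class to them, and where a whole thing is asked for, a point or a joint stands for the part that bears it (a point fixed in the world has none). Each returns a list of dicts, best first, with "conf" (0 to 1); they miss things now and then, are a little off and sometimes report something else, mostly with a low value. They report only what shows in the picture. A call takes as long as a camera call.
- ctrl.cut_out(name, picture): "mask" (480x640 bool, what is visible of it) and "centre" ([row, column] in pixels, amid what is visible of it).
The state is a dict: "time_s": time; "qpos": joint angles; "joint_vel": joint speeds; "tau": joint torques, N m; "ee_pos": TCP position; "eef_rot": TCP orientation; "force": force on the tool from outside, world axes, zero at the start; "moment": the same for the moment, N m; "grip_width": finger opening in m; "grip_force": force on a finger pad.
Only numpy, scipy, OpenCV 4.12 (cv2) and the standard library are available. Lean on these libraries where they do the work, as an engineer would, in place of code of your own. Each camera call takes 0.05 s, during which the arm holds its last target. There are 200 camera calls.

## Working session

There is one attempt and no reset: what is moved stays moved. The work goes in short steps, Python scripts to look and compute and a tool call to move; the robot and the scene stay as the last step left them, time stands still between calls to the robot, and variables do not carry over. Pictures are saved under pics/ and viewed, at most 10 in all, crops included, and the job is handed in when it is done.

Besides the shell and the picture viewer there is one more tool, called as a command line: name --pt "numbers of a row" for each row, then --argument value for the rest. move_arm: Moves the arm, as the interface text tells. Its arguments: {"type":"object","properties":{"increments":{"type":"array","items":{"type":"array","items":{"type":"number"}}},"force":{"type":"number"}},"required":["increments"]}

```bash
mkdir -p pics; ls
cat > h.py <<'E'
import numpy as np, cv2
from station import ctrl
def ray(p,uv):
    K=np.array(p["K"]);T=np.array(p["pose"])
    d=T[:3,:3]@np.linalg.solve(K,[uv[0],uv[1],1.]);return T[:3,3],d
def atz(p,uv,z):
    o,d=ray(p,uv);return o+d*(z-o[2])/d[2]
def proj(p,X):
    K=np.array(p["K"]);T=np.array(p["pose"])
    c=T[:3,:3].T@(np.array(X)-T[:3,3]);q=K@c;return q[:2]/q[2]
E
python3 - <<'E'
from h import *
for n in ["scene","top"]:
    p=ctrl.camera(n); cv2.imwrite(f"pics/{n}0.png",p["color"])
    print(n,np.round(p["pose"],3).tolist(),np.round(p["K"],1).tolist())
    for o,z in [("holder",.035),("strap_bar",.0625),("strap_toe",.0565),("flow_cell",.041),("lever_pad",.13),("lever",.11),("amber_bottle_center",.04),("dropper_bottle_center",.06),("slide_box_center",.018)]:
        for r in ctrl.cut_out(o,p)[:1]:
            m=r["mask"].astype(np.uint8);c=r["centre"]
            print(o,round(r["conf"],2),np.round(c),m.sum(),np.round(atz(p,(c[1],c[0]),z),3))
            cs=max(cv2.findContours(m,0,2)[0],key=cv2.contourArea)
            if n=="top": print("   rect",[np.round(atz(p,q,z)[:2],3).tolist() for q in cv2.boxPoints(cv2.minAreaRect(cs))])
E
```

```text
pics
scene [[0.708, 0.44, -0.552, 1.093], [0.706, -0.441, 0.554, -0.365], [0.0, -0.782, -0.623, 0.595], [0.0, 0.0, 0.0, 1.0]] [[445.2, 0.0, 319.4], [0.0, 445.2, 238.2], [0.0, 0.0, 1.0]]
holder 0.7 [271. 260.] 5519 [ 0.587 -0.014  0.035]
strap_bar 0.85 [236. 264.] 516 [0.54  0.037 0.062]
strap_toe 0.62 [238. 264.] 535 [0.539 0.037 0.056]
flow_cell 0.93 [267. 273.] 574 [0.601 0.006 0.041]
lever 0.68 [226. 234.] 299 [ 0.528 -0.017  0.11 ]
amber_bottle_center 0.87 [343. 237.] 1074 [ 0.694 -0.146  0.04 ]
dropper_bottle_center 0.76 [320. 327.] 1651 [ 0.772 -0.027  0.06 ]
slide_box_center 0.98 [240. 378.] 1363 [0.672 0.228 0.018]
top [[0.005, -0.993, 0.119, 0.586], [-1.0, -0.007, -0.015, 0.06], [0.015, -0.119, -0.993, 0.836], [0.0, 0.0, 0.0, 1.0]] [[454.3, 0.0, 320.1], [0.0, 454.3, 238.0], [0.0, 0.0, 1.0]]
holder 0.75 [244. 221.] 1751 [0.671 0.223 0.035]
   rect [[0.649, 0.274], [0.708, 0.265], [0.69, 0.169], [0.63, 0.18]]
strap_bar 0.9 [323. 323.] 652 [0.535 0.043 0.062]
   rect [[0.551, 0.079], [0.551, 0.008], [0.51, 0.008], [0.509, 0.078]]
strap_toe 0.89 [328. 325.] 621 [0.528 0.04  0.05
[... 159 characters left out ...]
25], [0.59, -0.031], [0.576, 0.043]]
lever_pad 0.87 [326. 368.] 448 [ 0.535 -0.025  0.13 ]
   rect [[0.546, 0.011], [0.547, -0.049], [0.523, -0.049], [0.522, 0.011]]
lever 0.91 [327. 368.] 482 [ 0.533 -0.026  0.11 ]
   rect [[0.545, 0.01], [0.546, -0.052], [0.521, -0.052], [0.521, 0.01]]
amber_bottle_center 0.73 [238. 427.] 597 [ 0.683 -0.141  0.04 ]
   rect [[0.706, -0.113], [0.707, -0.163], [0.662, -0.162], [0.662, -0.112]]
dropper_bottle_center 0.94 [192. 361.] 897 [ 0.761 -0.023  0.06 ]
   rect [[0.737, 0.014], [0.8, -0.007], [0.784, -0.056], [0.721, -0.035]]
slide_box_center 0.79 [241. 223.] 1771 [0.677 0.224 0.018]
   rect [[0.65, 0.278], [0.711, 0.269], [0.692, 0.171], [0.632, 0.182]]
```

View pics/top0.png

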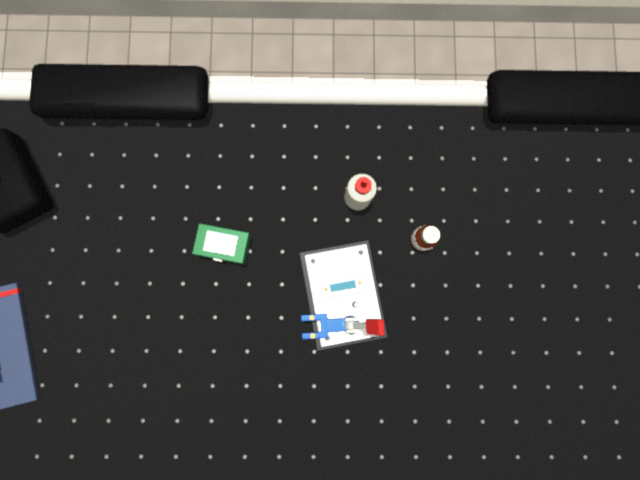

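View pics/scene0.png

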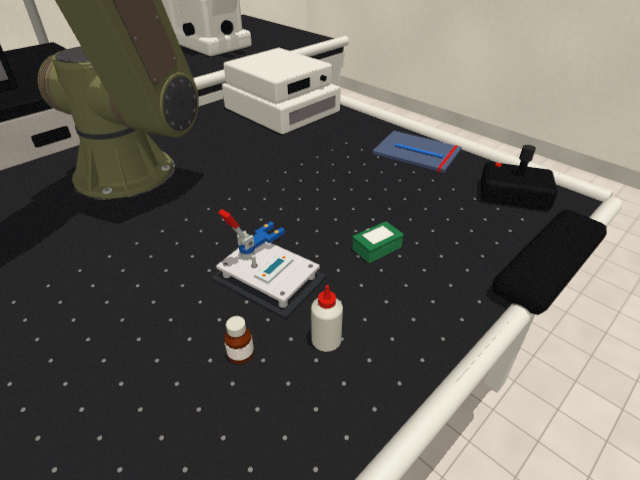

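The images show the holder yawed by about +0.18 rad. The strap points along world +y (toe near row 328, col 310) and the lever pad is at (375, 327). The dropper and amber bottles and the slide box stand clear of the work. Next I'll fit the holder pose and read the tool pose.

```bash
cat >> h.py <<'E'
from scipy.spatial.transform import Rotation as R
def st():
    o=ctrl.get_obs();r=np.array(o["eef_rot"])
    return np.array(o["ee_pos"]),(R.from_euler("xyz",r).as_matrix() if r.size==3 else r.reshape(3,3)),o
E
python3 - <<'E'
from h import *
p,M,o=st(); print(o["eef_rot"],np.round(M,3).tolist())
t=ctrl.camera("top"); c=t["color"]
m=(c.min(2)>150).astype(np.uint8); m[:230]=0; m[360:]=0; m[:,:295]=0; m[:,395:]=0
pts=np.argwhere(m)[:,::-1].astype(np.float32)
h=cv2.convexHull(pts)
w=np.array([atz(t,q[0],.035)[:2] for q in h],np.float32)
print("plate",cv2.minAreaRect(w))
print("pin",atz(t,(356,305),.06))
print("foot-strap end",atz(t,(302.5,328),.0625))
goal=np.array([.45,.06,.23])
print("yaw toolx",np.arctan2(M[1,0],M[0,0]),"shift units",(M.T@(goal-p))/.05)
print(np.linalg.norm(goal-p))
E
```

```text
[-3.14157241e+00 -1.99596710e-06  4.65809002e-01] [[0.893, 0.449, -0.0], [0.449, -0.893, 0.0], [0.0, -0.0, -1.0]]
plate ((0.5773037672042847, 0.006055869162082672), (0.18827253580093384, 0.1365199238061905), 1.8464771509170532)
pin [ 0.56592858 -0.01255056  0.06      ]
foot-strap end [0.52744876 0.07747299 0.0625    ]
yaw toolx 0.465809001576865 shift units [ 8.58014099 -8.0296298  -0.49059585]
0.5880783502206175
```

move_arm --pt "0 0.57 -0.535 -0.033 0 0 0" --pt "0 0.57 -0.535 -0.033 0 0 0" --pt "0 0.57 -0.535 -0.033 0 0 0" --pt "0 0.57 -0.535 -0.033 0 0 0" --pt "0 0.57 -0.535 -0.033 0 0 0" --pt "0 0.57 -0.535 -0.033 0 0 0" --pt "0 0.57 -0.535 -0.033 0 0 0" --pt "0 0.57 -0.535 -0.033 0 0 0" --pt "0 0.57 -0.535 -0.033 0 0 0" --pt "0 0.57 -0.535 -0.033 0 0 0" --pt "0 0.57 -0.535 -0.033 0 0 0" --pt "0 0.57 -0.535 -0.033 0 0 0" --pt "0 0.57 -0.535 -0.033 0 0 0" --pt "0 0.57 -0.535 -0.033 0 0 0" --pt "0 0.57 -0.535 -0.033 0 0 0" --force 20

```text
time_s: 2.55
ee_pos: [0.4491, 0.0608, 0.2305]
eef_rot: [3.141, -0.0, 0.466]
force: [-0.5, -0.1, 0.8]
grip_width: 0.0004
grip_force: 0.0
```

move_arm --pt "0 0 0 0 0 0 -0.092" --pt "0 0 0 0 0 0 -0.092" --pt "0 0 0 0 0 0 -0.092" --pt "0 0 0 0 0 0 -0.092" --pt "0 0 0 0 0 0 -0.092" --pt "0 0 0 0 0 0 -0.092" --pt "0 0 0 0 0 0 -0.092" --pt "0 0 0 0 0 0 -0.092" --pt "0 0 0 0 0 0 -0.092" --pt "0 0 0 0 0 0 -0.092" --pt "0 0 0 0 0 0 -0.092" --pt "0 0 0 0 0 0 -0.092" --pt "0 0 0 0 0 0 0"

```text
time_s: 3.85
ee_pos: [0.4488, 0.0591, 0.2303]
eef_rot: [3.141, 0.0, 1.571]
force: [-0.1, 0.4, 0.8]
grip_width: 0.0008
grip_force: 0.0
```

```bash
cat >> h.py <<'E'
def wrist():
    p,M,o=st();w=ctrl.camera("wrist");T=np.eye(4);T[:3,:3]=M;T[:3,3]=p
    w["pose"]=T@np.array(w["tool_from_camera"]);return w
def H(x,y,z=0,yaw=.187,o=(.584,.0065)):
    c,s=np.cos(yaw),np.sin(yaw);return np.array([o[0]+c*x-s*y,o[1]+s*x+c*y,z])
E
python3 - <<'E'
from h import *
p,M,o=st();print(p,o["eef_rot"],o["grip_width"])
w=wrist();im=w["color"].copy()
for X in [H(-.05,0,.0505),H(-.02,-.0155,.06),H(.015+.016,.0375,.041),H(.015-.016,.0375,.041),H(.08,.055,.035),H(-.08,.055,.035),H(-.08,-.055,.035),H(-.05,0,.085)]:
    q=proj(w,X);print(q);cv2.circle(im,tuple(int(v) for v in q),3,(255,0,255),1)
for o in ["strap_bar","flow_cell","lever_pad"]:
    for r in ctrl.cut_out(o,w)[:1]:
        cs=max(cv2.findContours(r["mask"].astype(np.uint8),0,2)[0],key=cv2.contourArea)
        z={"strap_bar":.0625,"flow_cell":.041,"lever_pad":.13}[o]
        print(o,r["conf"],[np.round(atz(w,q,z)[:2],3).tolist() for q in cv2.boxPoints(cv2.minAreaRect(cs))])
cv2.imwrite("pics/w1.png",im)
E
```

```text
[0.44876094 0.05911528 0.23027339] [3.14142884e+00 5.89487459e-07 1.57129142e+00] 0.000761883605651517
[404.46911675 277.55246139]
[438.39907785 290.2207028 ]
[478.66286707 225.51096189]
[446.53219669 231.25965798]
[524.70599982 198.30949488]
[365.13146613 227.28123733]
[380.41236032 322.76294062]
[412.38784941 291.74956798]
strap_bar 0.61 [[0.507, 0.084], [0.547, 0.084], [0.554, -0.003], [0.511, -0.003]]
flow_cell 0.82 [[0.572, 0.051], [0.606, 0.053], [0.621, -0.023], [0.586, -0.026]]
lever_pad 0.59 [[0.504, 0.029], [0.526, 0.036], [0.559, -0.056], [0.535, -0.065]]
```

View pics/w1.png

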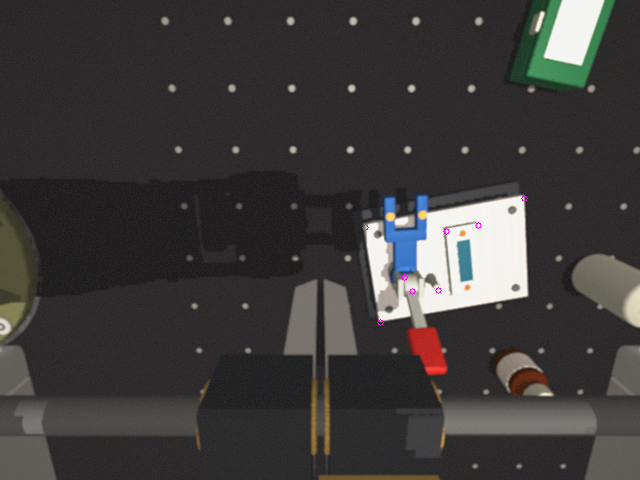

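The overlay lands on the plate corners and pivot. The strap's near flank is at x ≈ 0.508. I'll descend beside it.

move_arm --pt "0 0.02 0.06 0.44 0 0 0" --pt "0 0.02 0.06 0.44 0 0 0" --pt "0 0.02 0.06 0.44 0 0 0" --pt "0 0.02 0.06 0.44 0 0 0" --pt "0 0.02 0.06 0.44 0 0 0" --pt "0 0.02 0.06 0.44 0 0 0" --pt "0 0.02 0.06 0.44 0 0 0" --pt "0 0 0.1 0.48 0 0 0" --pt "0 0 0 0 0 0 0"

```text
time_s: 4.95
ee_pos: [0.4736, 0.066, 0.0499]
eef_rot: [-3.137, 0.0, 1.568]
force: [-0.5, -0.9, 0.7]
grip_width: -0.0
grip_force: 0.0
```

move_arm --pt "0 0 0.1 0 0 0 0" --pt "0 0 0.1 0 0 0 0" --pt "0 0 0.1 0 0 0 0" --pt "0 0 0.1 0 0 0 0" --pt "0 0 0 0 0 0 0"

```text
time_s: 5.45
ee_pos: [0.4955, 0.0661, 0.0526]
eef_rot: [3.141, -0.0, 1.57]
force: [0.1, 0.4, 0.9]
grip_width: 0.0009
grip_force: 0.0
```

move_arm --pt "0 0.072 0.142 0 0 0 0.1" --pt "0 0.072 0.142 0 0 0 0.1" --pt "0 0.072 0.142 0 0 0 0.1" --pt "0 0.072 0.142 0 0 0 0.1" --pt "0 0 0 0 0 0 0"

```text
time_s: 5.95
ee_pos: [0.5251, 0.076, 0.0522]
eef_rot: [-3.141, 0.0, 1.168]
force: [-0.6, 0.4, 0.2]
grip_width: 0.0001
grip_force: 0.1
```

Run:
```python
from h import *
p,M,o=st();print(p,o["eef_rot"],o["force"])
w=ctrl.camera("top");r=ctrl.cut_out("strap_bar",w)
c=w["color"][190:390,220:460];cv2.imwrite("pics/t2.png",cv2.resize(c,None,fx=3,fy=3))
for r in r[:1]:
    cs=max(cv2.findContours(r["mask"].astype(np.uint8),0,2)[0],key=cv2.contourArea)
    print(r["conf"],[np.round(atz(w,q,.0625)[:2],3).tolist() for q in cv2.boxPoints(cv2.minAreaRect(cs))])
```

```text
[0.52507636 0.0760311  0.05216264] [-3.14142332e+00  9.49265182e-05  1.16823496e+00] [-0.59182905  0.38249995  0.17142463]
0.63 [[0.57, 0.071], [0.58, 0.068], [0.569, 0.035], [0.559, 0.039]]
```

View pics/t2.png

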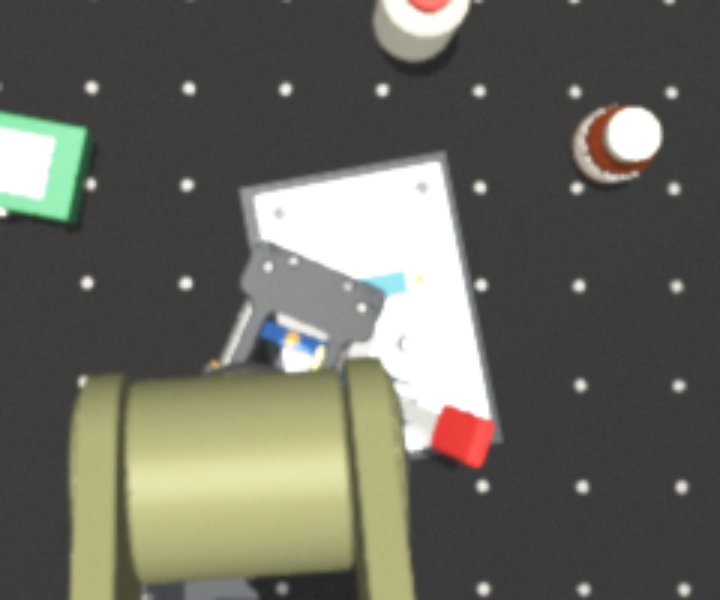

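The strap is turning with the finger (far tine at about (290, 335) in the crop), and roughly 1.06 rad remain. I'll continue.

move_arm --pt "0 0.072 0.142 0 0 0 0.1" --pt "0 0.072 0.142 0 0 0 0.1" --pt "0 0.072 0.142 0 0 0 0.1" --pt "0 0.072 0.142 0 0 0 0.1" --pt "0 0.072 0.142 0 0 0 0.1" --pt "0 0.072 0.142 0 0 0 0.1" --pt "0 0.072 0.142 0 0 0 0.1" --pt "0 0.072 0.142 0 0 0 0.1" --pt "0 0.072 0.142 0 0 0 0.1" --pt "0 0 0 0 0 0 0"

```text
time_s: 7.05
ee_pos: [0.5903, 0.053, 0.0521]
eef_rot: [-3.141, 0.0, 0.27]
force: [-0.2, 0.4, -0.1]
grip_width: 0.0009
grip_force: 0.1
```

Run:
```python
from h import *
p,M,o=st();print(p,o["eef_rot"],o["force"])
ph=R.from_euler("z",-.187).as_matrix()@(p-H(-.05,0,0));print("tcp rel pivot in holder",ph)
w=ctrl.camera("top")
c=w["color"][190:390,220:460];cv2.imwrite("pics/t3.png",cv2.resize(c,None,fx=3,fy=3))
```

```text
[0.59025543 0.05302616 0.05211392] [-3.14144505e+00  2.00128109e-04  2.69937741e-01] [-0.21928576  0.39587635 -0.11421155]
tcp rel pivot in holder [0.06479615 0.04455208 0.05211392]
```

View pics/t3.png

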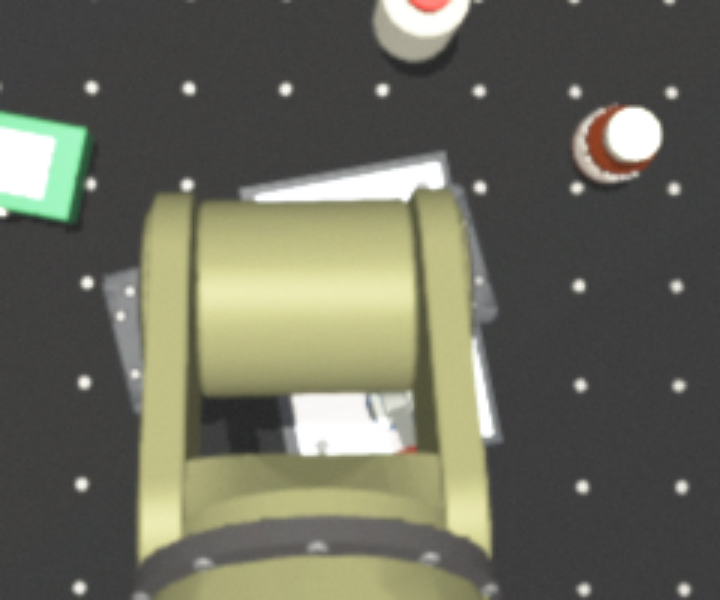

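move_arm --pt "0 0 0.06 0 0 0 0.02" --pt "0 0 0.06 0 0 0 0.02" --pt "0 0 0.06 0 0 0 0.02" --pt "0 0 0.06 0 0 0 0.02" --pt "0 0 0 0 0 0 0"

```text
time_s: 7.6
ee_pos: [0.5935, 0.0421, 0.0524]
eef_rot: [-3.141, -0.001, 0.189]
force: [2.4, 7.7, 0.8]
grip_width: 0.0008
grip_force: 3.6
```

move_arm --pt "0 0 0.04 0 0 0 0" --pt "0 0 0 0 0 0 0"

```text
time_s: 7.8
ee_pos: [0.5939, 0.041, 0.0525]
eef_rot: [-3.14, -0.001, 0.19]
force: [3.0, 13.0, 0.1]
grip_width: 0.0002
grip_force: 6.5
```

move_arm --pt "0 0 0.04 0 0 0 0" --pt "0 0 0 0 0 0 0"

```text
time_s: 8.0
ee_pos: [0.5943, 0.0399, 0.0525]
eef_rot: [-3.138, -0.002, 0.19]
force: [2.1, 19.3, 1.4]
grip_width: 0.0005
grip_force: 9.4
```

Force rises steeply (7.7, 13, then 19 N) and the TCP is at the expected offset, so the strap is at its stop. I'll back off, lift and check.

move_arm --pt "0 0 -0.1 0 0 0 0" --pt "0 0 -0.2 0 0 0 0" --pt "0 0 -0.2 0 0 0 0" --pt "0 0 0 -0.4 0 0 0" --pt "0 0 0 -0.4 0 0 0" --pt "0 0 0 -0.4 0 0 0" --pt "0 0 0 -0.4 0 0 0" --pt "0 0 0 -0.4 0 0 0" --pt "0 0 0 -0.4 0 0 0" --pt "0 0 0 -0.4 0 0 0" --pt "0 0 0 0 0 0 0"

```text
time_s: 9.1
ee_pos: [0.59, 0.0626, 0.1948]
eef_rot: [3.141, -0.004, 0.19]
force: [-0.8, -0.4, 0.3]
grip_width: 0.0003
grip_force: 0.0
```

Run:
```python
from h import *
p,M,o=st();print(p,o["eef_rot"],o["force"])
print("rel pivot in holder",R.from_euler("z",-.187).as_matrix()@(p-H(-.05,0,0)))
s=ctrl.camera("scene");im=s["color"]
a=65*np.pi/180
r=ctrl.cut_out("lever_pad",s)[:1];print([(x["conf"],x["centre"]) for x in r],proj(s,H(-.05-.07*np.cos(a),0,.075+.07*np.sin(a))))
w=wrist();im2=w["color"].copy()
for X in [H(-.05,0,.0505),H(-.02,-.0155,.06),H(.033,.02,.0625),H(.033,-.02,.0625),H(-.05-.07*np.cos(a),0,.075+.07*np.sin(a)),H(.031,.0375,.041),H(.031,-.0375,.041)]:
    cv2.circle(im2,tuple(int(v) for v in proj(w,X)),3,(255,0,255),1)
q=cv2.resize(im[160:320,180:340],(480,480))
cv2.imwrite("pics/s4.png",q);cv2.imwrite("pics/w4.png",im2)
```

```text
[0.59001281 0.06260198 0.19476723] [ 3.14066264 -0.00406368  0.18977691] [-0.75208411 -0.40381294  0.26969504]
rel pivot in holder [0.06633802 0.05400607 0.19476723]
[(0.89, [215.5, 232.4])] [228.91894869 205.90364486]
```

View pics/s4.png

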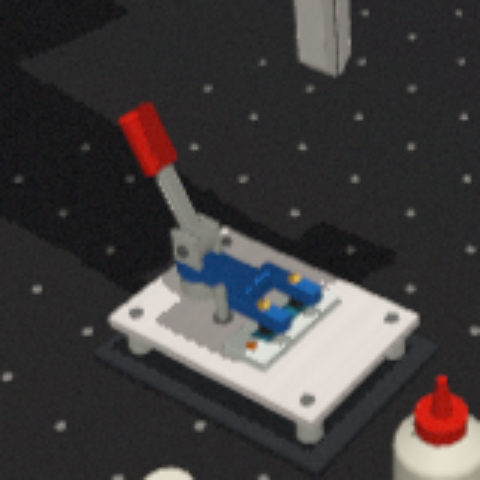

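View pics/w4.png

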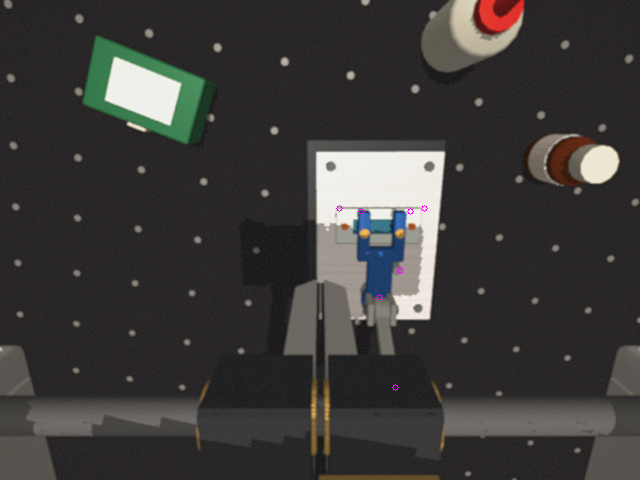

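The strap lies straight over the flow cell (tines at (364, 211) and (400, 211), pin touching its right flank). The lever is still raised exactly where predicted, at scene pixel (229, 206), and the bottles and box are undisturbed. Next is the approach to the lever's fork-side face.

move_arm --pt "0 -0.33 0.255 0 0 0 0" --pt "0 -0.33 0.255 0 0 0 0" --pt "0 -0.33 0.255 0 0 0 0" --pt "0 -0.33 0.255 0 0 0 0" --pt "0 0 0 0.3 0 0 0" --pt "0 0 0 0.3 0 0 0" --pt "0 0 0 0.3 0 0 0" --pt "0 0 0 0.24 0 0 0" --pt "0 0 0 0 0 0 0"

```text
time_s: 10.15
ee_pos: [0.533, -0.0001, 0.133]
eef_rot: [-3.141, 0.004, 0.19]
force: [-0.0, -0.3, 0.1]
grip_width: 0.0002
grip_force: 0.0
```

move_arm --pt "0 -0.1 0 0 0 0 0" --pt "0 -0.1 0 0 0 0 0" --pt "0 -0.1 0 0 0 0 0" --pt "0 -0.1 0 0 0 0 0" --pt "0 0 0 0 0 0 0"

```text
time_s: 10.65
ee_pos: [0.5144, -0.004, 0.1359]
eef_rot: [3.141, -0.002, 0.19]
force: [2.2, 1.2, 1.5]
grip_width: 0.0006
grip_force: 1.3
```

Run:
```python
from h import *
p,M,o=st();print(p,o["eef_rot"],o["force"])
print("rel pivot in holder",R.from_euler("z",-.187).as_matrix()@(p-H(-.05,0,0)))
im=ctrl.camera("scene")["color"]
cv2.imwrite("pics/s5.png",cv2.resize(im[160:320,180:340],(480,480)))
```

```text
[ 0.51436234 -0.00401336  0.13587393] [ 3.14124553e+00 -1.64419065e-03  1.89713781e-01] [2.1880233  1.21775224 1.49883373]
rel pivot in holder [-0.02037818  0.0026164   0.13587393]
```

View pics/s5.png

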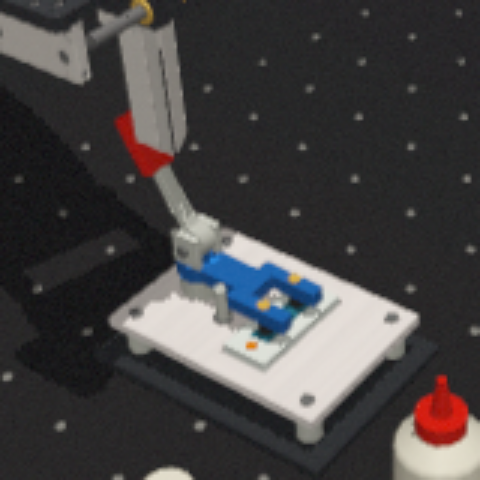

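The finger is in contact with the pad face, centred on it (crop (150, 150)). I'll follow the pad's arc down.

move_arm --pt "0 -0.155 0 0.08 0 0 0" --pt "0 -0.155 0 0.1 0 0 0" --pt "0 -0.123 0 0.13 0 0 0" --pt "0 -0.123 0 0.14 0 0 0" --pt "0 0 0 0 0 0 0"

```text
time_s: 11.2
ee_pos: [0.4858, -0.0093, 0.1115]
eef_rot: [-3.141, 0.002, 0.19]
force: [0.7, -0.7, 0.2]
grip_width: 0.0002
grip_force: 0.3
```

move_arm --pt "0 -0.085 0 0.163 0 0 0" --pt "0 -0.085 0 0.163 0 0 0" --pt "0 -0.031 0 0.117 0 0 0" --pt "0 -0.031 0 0.117 0 0 0" --pt "0 0 0 0 0 0 0"

```text
time_s: 11.7
ee_pos: [0.4753, -0.0114, 0.084]
eef_rot: [-3.141, 0.001, 0.19]
force: [0.6, 0.4, 1.2]
grip_width: 0.0003
grip_force: 0.3
```

move_arm --pt "0 -0.02 0 0.1 0 0 0" --pt "0 -0.02 0 0.1 0 0 0" --pt "0 0 0 0 0 0 0"

```text
time_s: 12.0
ee_pos: [0.4744, -0.0119, 0.0769]
eef_rot: [3.141, -0.002, 0.19]
force: [-13.3, 0.7, 40.1]
grip_width: 0.0004
grip_force: 19.8
```

The force rose sharply at z ≈ 0.077. I'll lift off and look.

move_arm --pt "0 0 0 -0.1 0 0 0" --pt "0 0 0 -0.3 0 0 0" --pt "0 0 0 -0.5 0 0 0" --pt "0 0 0 -0.6 0 0 0" --pt "0 0 0 -0.6 0 0 0" --pt "0 0 0 -0.6 0 0 0" --pt "0 0 0 0 0 0 0"

```text
time_s: 12.7
ee_pos: [0.4748, -0.0119, 0.2128]
eef_rot: [3.14, -0.005, 0.19]
force: [0.2, 0.7, -1.0]
grip_width: 0.0005
grip_force: 0.0
```

Run:
```python
from h import *
p,M,o=st();print(p,o["force"])
s=ctrl.camera("scene");im=s["color"].copy()
for X in [(-.12,0,.075),(-.14,0,.075),(-.10,0,.075),(.033,.023,.0585),(.033,-.017,.0585)]: print(X,proj(s,H(*X)))
a=cv2.resize(im[160:320,180:340],(480,480),interpolation=cv2.INTER_CUBIC)
cv2.imwrite("pics/s6.png",a)
for n in ["lever_pad"]:
  for r in ctrl.cut_out(n,s)[:1]: print(n,r["conf"],r["centre"])
```

```text
[ 0.47475388 -0.01185643  0.21277048] [ 0.15218266  0.69623137 -0.97135064]
(-0.12, 0, 0.075) [217.67634556 226.34241016]
(-0.14, 0, 0.075) [210.25666976 222.88853894]
(-0.1, 0, 0.075) [225.2486453  229.86732806]
(0.033, 0.023, 0.0585) [288.07127899 255.33838644]
(0.033, -0.017, 0.0585) [274.47426795 267.4294513 ]
lever_pad 0.91 [231.2, 225.1]
```

View pics/s6.png

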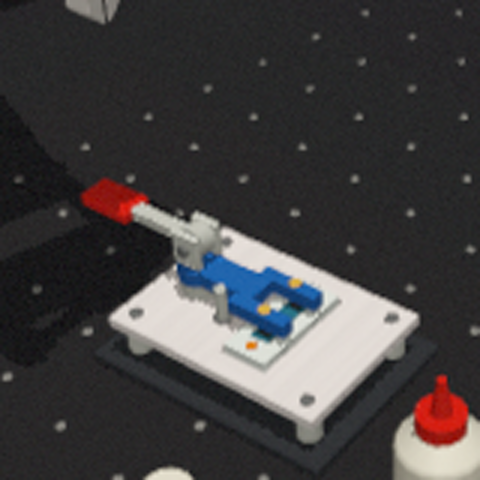

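The lever is level: its pad centre is at scene pixel (218, 226), against (217.7, 226.3) predicted for fully down. It stopped firmly at 40 N, while 5 N is enough to move it. The strap and flow cell are in place and the tool is clear.

```bash
python3 -c "
from station import ctrl
print(ctrl.hand_in())"
```

```text
the job is handed in; nothing more can be done
None
```

The job is handed in after about 13 s of robot time: the strap is against its stop pin over the flow cell and the lever is all the way down. The final check showed nothing else moved, but the hand-in returned no verdict.

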